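Fetch a block of wood type from behind the ink and the magnifier

TASK

The line of wooden type in the steel galley lacks its middle block: the big one, which lies in the wooden type case under the clear sliding lid, and the ink bottle and the black standing magnifier stand where that lid has to slide out. Stand both of them in the dark wooden desk tray, slide the lid fully open, lay the big block face up in the gap of the line, square with it, then slide the lid fully shut. Last, stand the bottle and the magnifier back just where each of them stood, keep them upright all the time, and leave the other two blocks and the glue stick alone.

Things in the scene. Friction and masses are not known exactly. Their poses are not given: they have to be found in the camera images.
- lid (a joint): slide of the type case's clear lid, m: 0 shut (starts up to 0.012 ajar), 0.14 fully open, baring all compartments; stays where left, friction 1.5 N. It slides along its grip's -x, out over the table in front of the case, 31 to 35 mm above the table, 207 mm wide, and hits anything taller within 140 mm of the case. Case: light wood, fixed, 160 (x) x 216 (y) x 40 mm, front wall 30 mm high.
- lid_grip (a point): middle of the top of the dark wooden grip bar on the lid's front end: bar 14 mm thick (x), 70 mm long (y), 22 mm high, standing from 34 to 56.5 mm above the table, with the flat lid round its foot; +x points from the front of the case to its back. Moves with the lid; lid shut, it lies 66 mm in front of the case's centre.
- big_block: the biggest of the three loose wood type blocks in the case (ampersand shape on top): wood body 60 (x) x 48 (y) x 20 mm, black character on top to 23 mm; origin at the centre of its underside, z up. It lies in any of the three compartments, nearly square with the case, at the middle of its length within 6 mm.
- middle_block: wood type block 52 (x) x 42 (y) x 20 mm, character on top to 23 mm, in another compartment; to be left alone. Origin at the centre of its underside. The three compartments lie side by side along y, each 144 mm long (x) and 64 mm wide, floor 5 mm above the table, dividers 4 mm thick, their tops 20 mm above the table.
- narrow_block: wood type block 52 (x) x 32 (y) x 20 mm, character on top to 23 mm, in the third compartment; to be left alone. Origin at the centre of its underside.
- ink_bottle: dark blue glass ink bottle, 53 x 52 mm, 60 mm tall, with a black ribbed cap 33 mm across from 44 to 60 mm height; stands in front of the case. Origin at the centre of its underside, z up.
- loupe: black standing magnifier, a round body 42 mm across and 40 mm tall with a lens on top (43 mm); stands in front of the case. Origin at the centre of its underside, z up.
- gap (a point): centre of the gap in the line of type, on the galley's floor, 2 mm above the table; x across the line, y along it. The gap is 64 mm long (y), between two fixed type blocks 23 mm tall; at the far side (+x) a rail whose top is 8 mm above the table stands 43 mm from this point, the near side is open. The big block lies here with its 60 mm side along x.
- desk_tray: dark wooden desk tray, fixed, 140 (x) x 210 (y) mm, rim 14 mm high and 6 mm thick, inner floor 6 mm above the table; origin at the centre of its underside. Empty at the start.
- glue_stick: white glue stick with a dark cap, 28 mm across, 92 mm tall, standing behind the desk tray; a bystander. Origin at the centre of its underside, z up.

How it is judged:
On the way, in this order (a step that is already met when the one before it is completed fails the run):
1. the ink bottle and the magnifier both stand upright in the desk tray, released (x of ink_bottle in the frame of desk_tray between -0.06 and 0.06 m and y of ink_bottle in the frame of desk_tray between -0.095 and 0.095 m and height (world z) of each of ink_bottle, loupe below 0.012 m and angle between each of ink_bottle, loupe's own z axis and vertical below 0.12 rad and contact force between the fingers and ink_bottle below 0.1 N and x of loupe in the frame of desk_tray between -0.06 and 0.06 m and y of loupe in the frame of desk_tray between -0.095 and 0.095 m and contact force between the fingers and loupe below 0.1 N), for 0.2 s.
2. the lid is slid open (more than 110 mm) (value of joint lid above 0.11 m), for 0.1 s.
3. the big block lies in the gap of the line, released (x of big_block in the frame of gap between -0.013 and 0.013 m and y of big_block in the frame of gap between -0.01 and 0.01 m and height (world z) of big_block below 0.005 m and angle between big_block's own z axis and vertical below 0.1 rad and angle between the x axis of big_block and the x axis of gap, either way round below 0.2 rad and contact force between the fingers and big_block below 0.1 N), for 0.2 s.
4. the lid is slid fully shut (within 6 mm) (value of joint lid below 0.006 m), for 0.1 s.
At the end, for the whole second after the job is handed in: The ink bottle and the magnifier stand upright and at rest within 15 mm of where each stood at the start; the big block lies flat in the gap of the line, within 13 mm across the line and 10 mm along it of the gap's centre and square within 0.2 rad; the lid is shut within 6 mm (distance of each of ink_bottle, loupe from where it was at the start of the episode below 0.015 m and angle between each of ink_bottle, loupe, big_block's own z axis and vertical below 0.1 rad and linear speed of each of ink_bottle, loupe, big_block below 0.02 m/s and x of big_block in the frame of gap between -0.013 and 0.013 m and y of big_block in the frame of gap between -0.01 and 0.01 m and height (world z) of big_block below 0.005 m and angle between the x axis of big_block and the x axis of gap, either way round below 0.2 rad and value of joint lid below 0.006 m); the robot touches nothing.
It fails at once if the ink bottle is tipped (more than 0.5 rad) (angle between ink_bottle's own z axis and vertical above 0.5 rad).
It fails at once if the magnifier is tipped (more than 0.5 rad) (angle between loupe's own z axis and vertical above 0.5 rad).
It fails at once if one of the other two blocks is moved more than 12 mm (distance of any of middle_block, narrow_block from where it was at the start of the episode above 0.012 m).
It fails at once if the glue stick is moved more than 15 mm (distance of glue_stick from where it was at the start of the episode above 0.015 m).
It also fails if it takes over 128 s, if anything falls off the work surface, if the arm or the gripper's body presses on something with over 40 N, if the wrist force passes 120 N, or if a joint passes its speed limit or range.

ROBOT

A 7-joint arm with a two-finger parallel gripper is mounted at the origin on a cart in front of the work surface, level with it; the furniture and walls round the work are solid. World frame = base frame: x ahead of the robot, y to its left, z up, the work surface at z = 0. Lengths are in m, angles in rad, forces in N, time in s.
With the tool pointing down it reaches from about 0.35 to 0.775 m from the base axis. Payload 3.1 kg.
Tool frame: the origin (TCP) lies midway between the tips of the shut fingers; the grasp point (between the pads) lies 19 mm behind it; z points along the fingers, y is the line along which they close (so a half turn about z gives the same grasp; the last joint's range is limited). The gripper opens to 85 mm and grips with 20 to 120 N. Pads are 22 mm wide; open, the fingers measure 114 mm over their backs; the gripper's body (76 mm by 85 mm) begins 54 mm behind the grasp point. The pads swing forward as they close: fully open they stand 13 mm farther back than shut.
Start: joints at [-1.206, 0.311, 0.014, 1.512, -0.004, 1.319, -0.027], TCP at [0.218, 0.505, 0.231] pointing down, gripper open.
Joint ranges: [-2.7, 2.7], [-0.3, 1.91], [-1.27, 1.3], [0.12, 2.57], [-1.44, 4.58], [0.2, 2.03], [-3.05, 3.05]. Speed limits (rad/s): [2.79, 2.79, 3.14, 3.14, 3.14, 3.14, 3.14].

INTERFACE

Orientations are given as a unit quaternion [w, x, y, z].
In Python, from rig import * gives the robot as it stands. Calls block until the motion is done:
- reach(position, orientation): joint-space move of the TCP to a pose.
- move_straight(position, ori=None, speed=0.15, threshold=None): straight line of the TCP; ori=None keeps the orientation; speed is the mean speed in m/s. With threshold (N) it stops when the force on the tool has changed by that much, and returns True; else False.
- movej(angles): joint-space move.
- grip(opening): finger opening in m; the grip force is fixed at half the most; returns when the fingers have stopped.
- pause(seconds).
- solve_ik(position, orientation): joint angles nearest the present ones, or None.
- sense(): the state.
- get_image(name): name is "scene" or "top" or "wrist"; returns the picture (400x640x3 uint8, red, green, blue); there is no depth.
- calibration(name): a dict with "intrinsics" (3x3 intrinsics, pixels), "k1" (the pictures are not rectified: a ray, as slopes to the right and down, at radius r is drawn at 1 + k1 r^2 times it, then the intrinsics apply), "extrinsics" (4x4, takes a point from camera to world coordinates). Camera axes: x right, y up, looking along -z (the intrinsics and any distortion apply to the point x, -y, -z); pixel columns grow to the right and rows downward; lengths in m; the calibration is good to about 2 mm. A picture is of the moment at which its call begins: read the wrist's pose just before it. calibration takes no time and is no camera call; for the wrist camera it gives the pose at the moment of the call.
A pose or a line that the arm cannot do raises PlanningError and nothing moves.
- close_job(): hands the job in; it is judged then, once.
The state is a dict: "time_s": time; "joint_positions": joint angles; "dq": joint speeds; "joint_torque": joint torques, N m; "tool_pos": TCP position; "eef_rot": TCP orientation; "force": force on the tool from outside, world axes, zero at the start; "wrist_torque": the same for the moment, N m; "opening": finger opening in m; "finger_force": force on a finger pad.
Only numpy, scipy, OpenCV 4.12 (cv2) and the standard library are available. Lean on these libraries where they do the work, as an engineer would, in place of code of your own. Each camera call takes 0.05 s, during which the arm holds its last target. There are 200 camera calls.

## Working session

There is one attempt and no reset: what is moved stays moved. The work goes in short steps, each a Python script; the robot and the scene stay as the last script left them, time stands still between calls to the robot, and variables do not carry over. Pictures are saved under pics/ and viewed, at most 14 in all, crops included, and the job is handed in when it is done.

```bash
ls; mkdir -p pics
python3 - <<'E'
from rig import *
import cv2,numpy as np
for n in("top","scene"):
    cv2.imwrite(f"pics/{n}0.png",get_image(n)[:,:,::-1]); c=calibration(n); print(n,np.round(c["intrinsics"],1).tolist(),c["k1"],np.round(c["extrinsics"],3).tolist())
c=calibration("wrist");print(np.round(c["intrinsics"],1).tolist(),c["k1"],np.round(c["extrinsics"],3).tolist())
s=sense();print(s["tool_pos"],s["eef_rot"],s["opening"],s["time_s"])
E
```

```text
pics
top [[507.3, 0.0, 317.8], [0.0, 507.3, 198.3], [0.0, 0.0, 1.0]] -0.09511400813149935 [[-0.011, 0.983, -0.185, 0.272], [-1.0, -0.014, -0.012, -0.005], [-0.014, 0.185, 0.983, 1.474], [0.0, 0.0, 0.0, 1.0]]
scene [[365.2, 0.0, 316.2], [0.0, 365.2, 198.0], [0.0, 0.0, 1.0]] -0.08350118127892515 [[0.784, 0.294, -0.548, 0.061], [-0.621, 0.341, -0.706, -0.635], [-0.02, 0.893, 0.45, 0.463], [0.0, 0.0, 0.0, 1.0]]
[[299.4, 0.0, 315.9], [0.0, 299.4, 197.2], [0.0, 0.0, 1.0]] -0.005033403239600657 [[0.394, -0.87, -0.295, 0.142], [0.919, 0.373, 0.128, 0.538], [-0.002, -0.321, 0.947, 0.373], [0.0, 0.0, 0.0, 1.0]]
[0.2173442  0.50451338 0.23032076] [-1.69964917e-04  2.01958499e-01  9.79393491e-01 -1.06096279e-03] 0.08575348251944777 0.1
```

View pics/top0.png

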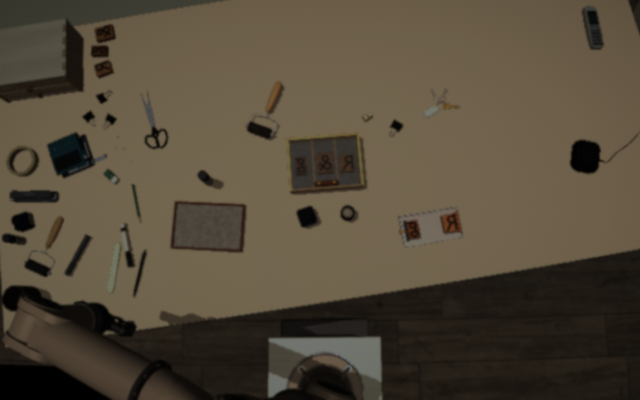

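View pics/scene0.png

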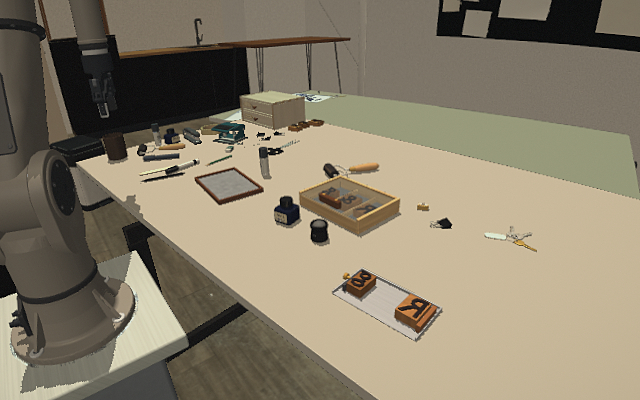

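```bash
cat > h.py <<'E'
from rig import *
import cv2,numpy as np
def quat(th): return [0,np.cos(th/2),np.sin(th/2),0]   # tool down, tool x axis at yaw th; fingers close along th+90deg
def ray(c,px):
    px=np.array(px,float).reshape(-1,1,2); u=cv2.undistortPoints(px,np.array(c["intrinsics"]),np.array([c["k1"],0,0,0.])).reshape(-1,2)
    E=np.array(c["extrinsics"]); d=np.c_[u[:,0],-u[:,1],-np.ones(len(u))]@E[:3,:3].T
    return E[:3,3],d/np.linalg.norm(d,axis=1)[:,None]
def plane(c,px,z):
    o,d=ray(c,px); return o+d*((z-o[2])/d[:,2])[:,None]
def tri(cs,pxs):
    A=np.zeros((3,3));b=np.zeros(3);L=[]
    for c,p in zip(cs,pxs):
        o,d=ray(c,p);P=np.eye(3)-np.outer(d[0],d[0]);A+=P;b+=P@o;L.append((P,o))
    x=np.linalg.solve(A,b); return x,[float(np.linalg.norm(P@(x-o))) for P,o in L]
def snap(n,f):
    c=calibration(n);im=get_image(n)[:,:,::-1].copy();cv2.imwrite(f"pics/{f}.png",im);np.save(f"pics/{f}.npy",c);return c,im
def load(f): return np.load(f"pics/{f}.npy",allow_pickle=True).item(),cv2.imread(f"pics/{f}.png")
E
python3 - <<'E'
from h import *
c=calibration("top")
for n,p in dict(case=(327,163),galley=(430,227),tray=(208,227),glue=(208,178),bottle=(307,217),loupe=(348,213),grip=(326,183)).items(): print(n,plane(c,p,.03)[0].round(3))
reach([0.42,0.10,0.26],quat(np.pi)); snap("wrist","w1")
move_straight([0.42,-0.10,0.26],speed=.25); snap("wrist","w2")
print(sense()["time_s"])
E
```

```text
case [ 0.649 -0.016  0.03 ]
galley [ 0.455 -0.309  0.03 ]
tray [0.464 0.33  0.03 ]
glue [0.609 0.334 0.03 ]
bottle [0.489 0.044 0.03 ]
loupe [ 0.499 -0.074  0.03 ]
grip [ 0.589 -0.012  0.03 ]
2.8167
```

View pics/w1.png

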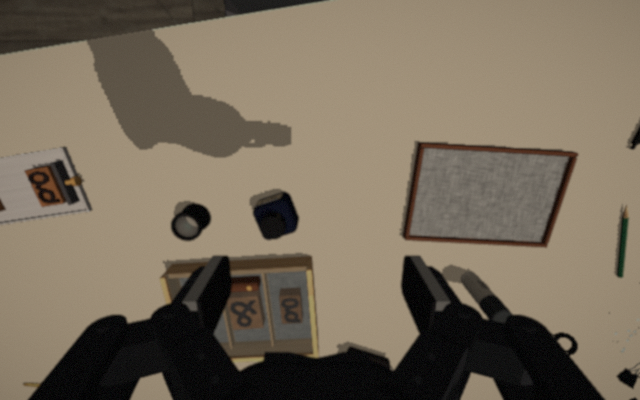

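View pics/w2.png

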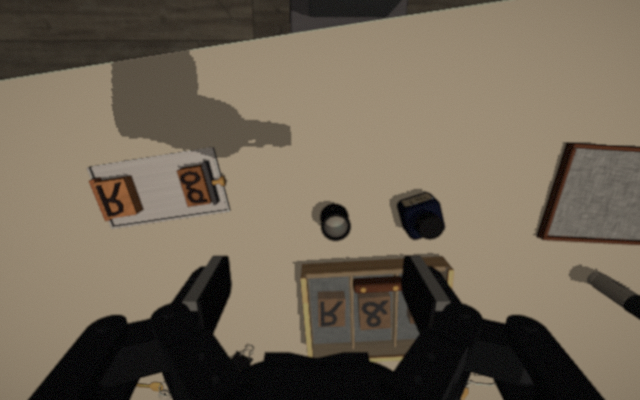

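Run:
```python
from h import *
def crop(f,x,y,w,h,s):
    im=load(f)[1][y:y+h,x:x+w]; im=np.clip(255*(im/255.)**.5,0,255).astype('uint8'); return cv2.resize(im,None,fx=s,fy=s,interpolation=cv2.INTER_CUBIC)
a=np.hstack([crop('w1',160,185,160,60,2.5),crop('w2',300,185,160,60,2.5)])
b=np.hstack([crop('w1',155,240,160,120,2.5),crop('w2',295,240,160,120,2.5)])
c=np.hstack([crop('w2',80,135,160,100,2.5)[:150*2]]*1+[np.zeros((250,400,3),'uint8')])
cv2.imwrite('pics/comp1.png',np.vstack([a,b])); cv2.imwrite('pics/gal.png',crop('w2',80,135,160,100,5))
```

```text
(no output)
```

View pics/comp1.png

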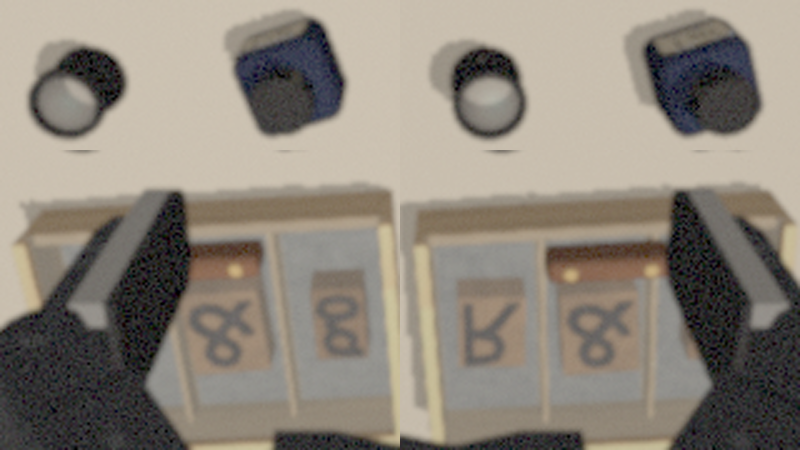

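View pics/gal.png

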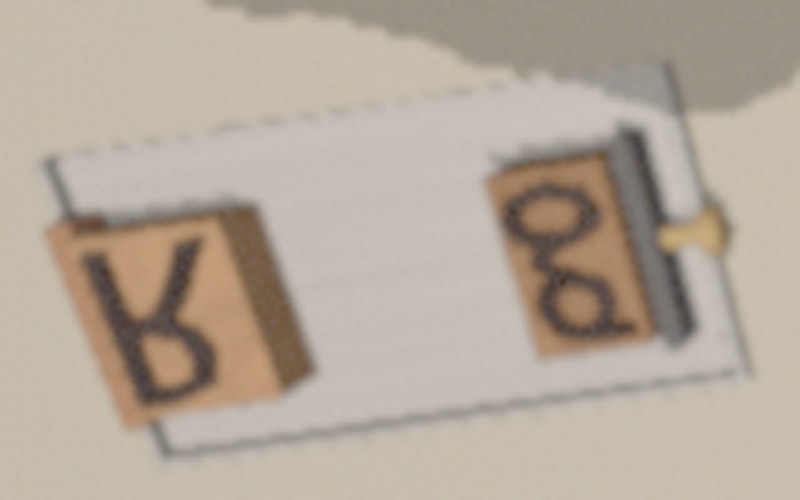

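Run:
```python
from h import *
q=quat(np.pi)
for n,p in dict(g1=(.42,-.25,.26),g2=(.42,-.36,.26),c1=(.6,-.08,.26),c2=(.6,.05,.26)).items(): reach(p,q); snap("wrist",n)
print(sense()["time_s"])
g=lambda im:np.clip(255*(im/255.)**.6,0,255).astype('uint8')
I={n:g(load(n)[1]) for n in('g1','g2','c1','c2')}
def cr(n,x,y,w,h,s): return cv2.resize(I[n][y:y+h,x:x+w],None,fx=s,fy=s,interpolation=cv2.INTER_CUBIC)
# automatic crop centres by projecting expected points
def proj(n,P):
    c=load(n)[0];E=np.array(c["extrinsics"]);p=E[:3,:3].T@(np.array(P)-E[:3,3]);u=np.array([p[0]/-p[2],-p[1]/-p[2]]);r=u@u
    return (np.array(c["intrinsics"])@np.r_[u*(1+c["k1"]*r),1])[:2]
for a,P in(('g',(.455,-.309,.02)),('c',(.63,-.016,.03))):
    rows=[]
    for n in(a+'1',a+'2'):
        u,v=proj(n,P).astype(int);x=min(max(u-100,0),440);y=min(max(v-(50 if a=='g' else 70),0),280);print(n,(x,y));rows.append(cr(n,x,y,200,75 if a=='g' else 140,4 if a=='g' else 2))
    cv2.imwrite(f'pics/x{a}.png',np.vstack(rows) if a=='g' else np.hstack(rows))
```

```text
6.025
g1 (np.int64(170), np.int64(138))
g2 (np.int64(252), np.int64(138))
c1 (np.int64(266), np.int64(117))
c2 (np.int64(165), np.int64(116))
```

View pics/xg.png

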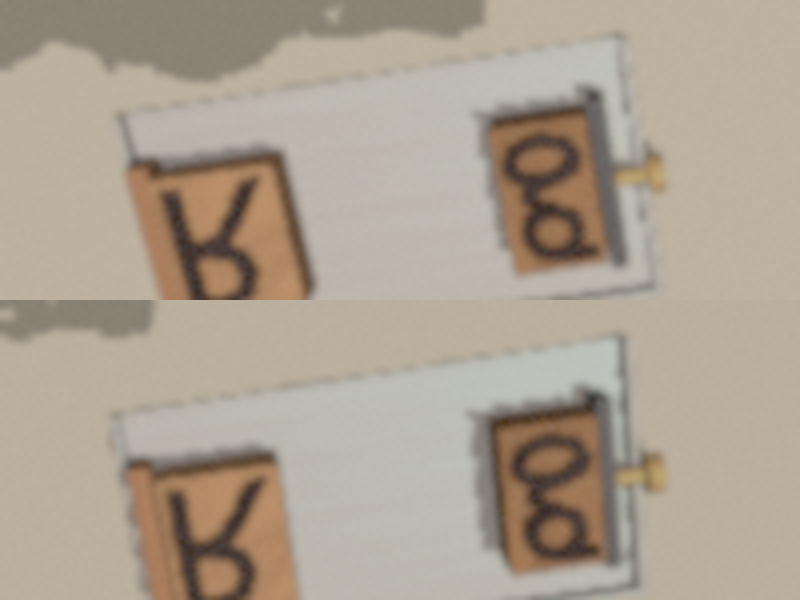

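View pics/xc.png

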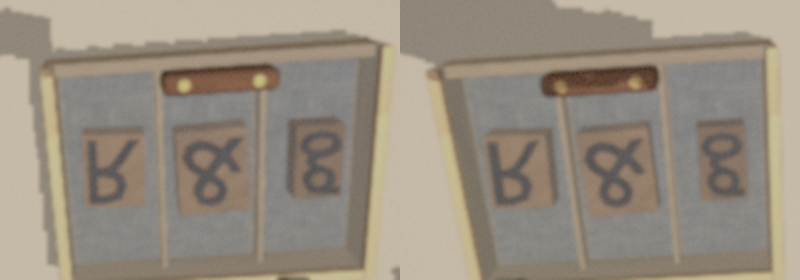

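Run:
```python
from h import *
C={n:load(n)[0] for n in('w1','w2','g1','g2','c1','c2')}
S=dict(g1=(170,138,4),g2=(252,138,4),w2=(80,135,5),c1=(266,117,2),c2=(165,116,2))
def src(n,p): x,y,s=S[n]; return ((p[0]+.5)/s-.5+x,(p[1]+.5)/s-.5+y)
def T(name,**k):
    x,r=tri([C[n] for n in k],[src(n,p) for n,p in k.items()]); print(name,(x*1000).round(1),np.round(np.array(r)*1000,1)); return x
T('8 near',g1=(490,120),g2=(492,120),w2=(487,177))
T('8 far',g1=(518,272),g2=(512,273),w2=(540,357))
T('8 nearR',g1=(585,107),g2=(597,106))
T('R near',g1=(275,158),g2=(272,157),w2=(220,218))
T('tray-side far corner',g1=(655,285),g2=(636,285),w2=(748,373))
T('tray-side near',g1=(622,35),g2=(622,37),w2=(668,62))
T('near other',g1=(120,112),g2=(115,112),w2=(45,158))
print('R far z22',plane(C['w2'],src('w2',(280,395)),.022)*1000,'rail far R z8',plane(C['w2'],src('w2',(165,455)),.008)*1000)
T('knobR',c1=(184,86),c2=(161,87));T('knobL',c1=(260,80),c2=(235,83))
T('barR',c1=(163,84),c2=(143,86));T('barL',c1=(278,77),c2=(258,79))
for n,ps in dict(c1=[(176,127),(243,122),(247,208),(182,215)],c2=[(180,132),(250,125),(258,205),(192,215)]).items(): print('big',n,(plane(C[n],[src(n,p) for p in ps],.025)*1000).round(1)[:,:2].tolist())
T('caseFR',c1=(43,67),c2=(31,69));T('caseFL',c1=(388,44),c2=(375,44))
def U(name,a,b):
    x,r=tri([C['w1'],C['w2']],[((a[0]+.5)/2.5-.5+160,(a[1]+.5)/2.5-.5+185),((b[0]+.5)/2.5-.5+300,(b[1]+.5)/2.5-.5+185)]);print(name,(x*1000).round(1),np.round(np.array(r)*1000,1))
U('lens',(66,105),(89,107));U('cap',(282,100),(326,97));U('labelR',(237,52),(252,52));U('labelL',(311,30),(342,26))
U('labelbotR',(240,42),(248,42))
# tray corners
print('tray',(plane(C['w1'],[(420,142),(577,152),(548,246),(402,238)],.014)*1000).round(1)[:,:2].tolist())
```

```text
8 near [ 428.9 -280.4   16.7] [1.4 1.3 2.3]
8 far [ 479.7 -271.3   21.4] [0.6 0.3 0.5]
8 nearR [ 422.2 -248.2   21.4] [0.2 0.2]
R near [ 441.1 -352.5   17.5] [1.5 1.2 1.4]
tray-side far corner [ 4.923e+02 -2.223e+02  4.000e-01] [0.6 0.4 0.5]
tray-side near [ 4.030e+02 -2.358e+02 -2.000e-01] [0.5 0.  0.5]
near other [ 428.5 -406.2    4.4] [0.5 0.5 0.7]
R far z22 [[ 491.25024288 -344.18323214   22.        ]] rail far R z8 [[ 515.60598164 -389.97341146    8.        ]]
knobR [588.2 -33.2  56.2] [0. 0.]
knobL [584.8  10.5  58.5] [0.5 0.5]
barR [588.3 -45.1  51.3] [0.3 0.3]
barL [584.3  23.3  50.1] [0.2 0.2]
big c1 [[621.8, -33.0], [618.4, 10.6], [679.3, 17.9], [684.5, -26.4]]
big c2 [[624.4, -30.5], [619.6, 15.5], [676.0, 19.4], [683.5, -26.1]]
caseFR [ 580.9 -117.7   35. ] [0.4 0.4]
caseFL [566.7  94.   32.7] [0.4 0.4]
lens [504.1 -71.5  36.6] [0.3 0.3]
cap [491.2  47.1  55. ] [0.9 0.9]
labelR [479.6  18.1  19.1] [0.2 0.2]
labelL [461.5  60.3  31.4] [1.2 1.2]
labelbotR [477.1  18.1   9.8] [0.2 0.2]
tray [[393.6, 236.0], [405.7, 443.5], [543.3, 440.1], [530.8, 225.8]]
```

```bash
cat >> h.py <<'E'
def pick(x,y,th,z,up=.14,w=0.0):
    q=quat(th); reach([x,y,up],q); move_straight([x,y,z],speed=.15); grip(w); pause(.2); s=sense()
    print("pick open",round(s["opening"],4),"ff",s["finger_force"],"tcp",np.round(s["tool_pos"],4)); move_straight([x,y,up],speed=.2)
    print("lifted",round(sense()["opening"],4))
def place(x,y,th,z,up=.14,w=.085,zr=None):
    q=quat(th); move_straight([x,y,up],q,speed=.25); move_straight([x,y,z+.02],speed=.2); move_straight([x,y,z],speed=.05)
    pause(.2); grip(w); pause(.1); move_straight([x,y,up],speed=.2); print("t",sense()["time_s"])
E
python3 - <<'E'
from h import *
C={n:load(n)[0] for n in('w1','w2')}
f=lambda p,o:((p[0]+.5)/2.5-.5+o,(p[1]+.5)/2.5-.5+185)
P=[]
for n,o,a,b,cap,lens in(('w1',160,(237,52),(311,30),(282,100),(66,105)),('w2',300,(252,52),(342,26),(326,97),(89,107))):
    e=plane(C[n],[f(a,o),f(b,o)],.035); d=e[1]-e[0]; print(n,'yaw',np.degrees(np.arctan2(-d[0],d[1])),np.linalg.norm(d)*1000)
    P.append(np.r_[plane(C[n],f(cap,o),.06)[0,:2],plane(C[n],f(lens,o),.043)[0,:2]])
print(np.round(np.array(P)*1000,1)); bx,by,lx,ly=np.mean(P,0)
yaw=np.radians(17)
pick(bx,by,np.pi+yaw,.010)
np.save('home.npy',[bx,by,lx,ly,yaw]); snap("wrist","held")
print(sense()["time_s"])
E
```

```text
w1 yaw 17.4182222920504 40.99134097952172
w2 yaw 17.73212112590377 47.568574300188686
[[490.   47.8 500.8 -68.4]
 [488.   44.8 501.6 -72. ]]
pick open 0.0488 ff 62.87789558060467 tcp [0.4901 0.0462 0.0112]
lifted 0.0488
9.2083
```

View pics/held.png

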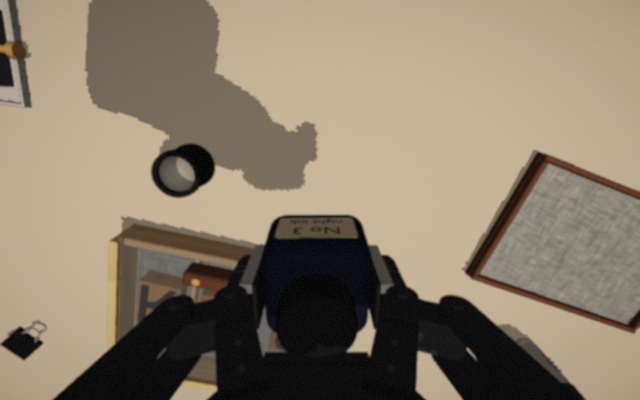

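Run:
```python
from h import *
bx,by,lx,ly,yaw=np.load('home.npy')
place(.462,.392,np.pi+yaw,.0175)
pick(lx,ly,np.pi,.005)
place(.468,.280,np.pi,.0125)
reach([.42,.2,.26],quat(np.pi)); snap("wrist","t1"); print(sense()["time_s"])
```

```text
t 13.4667
pick open 0.0389 ff 60.92740433290601 tcp [ 0.5021 -0.0703  0.0059]
lifted 0.0394
t 22.125
22.8333
```

View pics/t1.png

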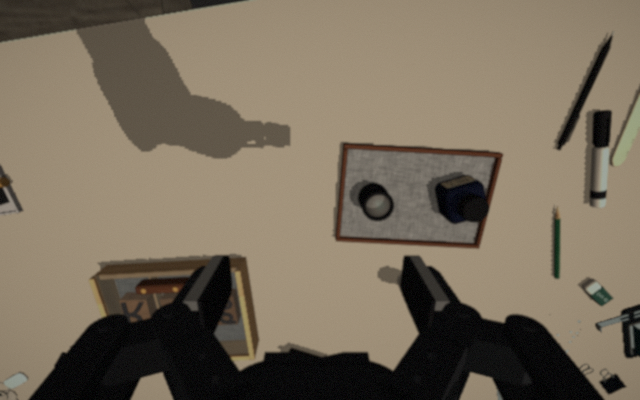

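Run:
```python
from h import *
yc=np.radians(3.8); u=np.array([np.cos(yc),np.sin(yc)]); g=np.array([.587,-.0105]); th=np.pi/2+yc
reach([*g,.12],quat(th)); print("guard",move_straight([*g,.041],speed=.1,threshold=8)); grip(0.0); pause(.1)
s=sense(); print(s["opening"],s["finger_force"],s["force"],s["tool_pos"])
g1=g-u*.147
print("stop",move_straight([*g1,.041],speed=.1,threshold=15)); s=sense(); p=s["tool_pos"]; print(p,s["force"],"travel",(g-p[:2])@u)
np.save("lid.npy",p)
grip(.05); move_straight([p[0],p[1],.14],speed=.2)
q=quat(np.pi)
for n,x in dict(b1=(.56,-.07,.24),b2=(.56,.07,.24)).items(): reach(x,q); snap("wrist",n)
print(sense()["time_s"])
g=lambda im:np.clip(255*(im/255.)**.6,0,255).astype('uint8')
a=[cv2.resize(g(load(n)[1])[100:250,o:o+200],None,fx=4,fy=4,interpolation=cv2.INTER_CUBIC)[:300*2] for n,o in(('b1',260),('b2',160))]
cv2.imwrite('pics/xb1.png',a[0]);cv2.imwrite('pics/xb2.png',a[1])
```

```text
guard False
0.012326873521228689 60.19900560379028 [-1.4811245   0.80709867  3.01825822] [ 0.58698755 -0.01046032  0.0413048 ]
stop True
[ 0.4476867  -0.01948153  0.04124778] [ 1.00234072 -0.25856173  0.38751105] travel 0.13960226063564868
30.075
```

View pics/xb1.png

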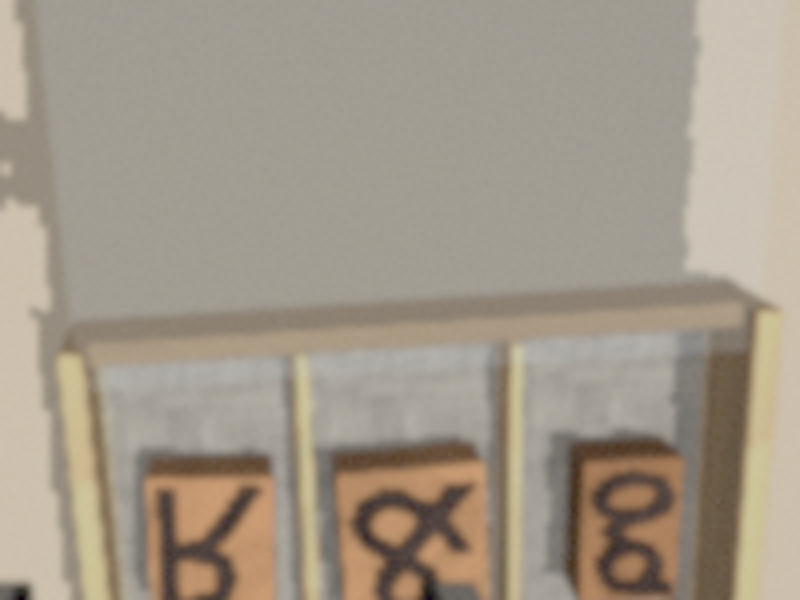

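View pics/xb2.png

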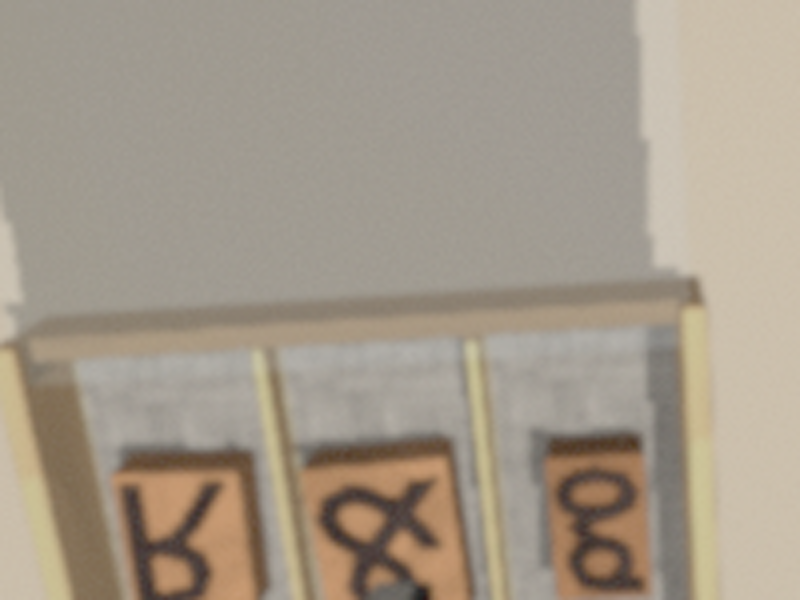

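Run:
```python
from h import *
C={n:load(n)[0] for n in('b1','b2')}
f=lambda p,o:((p[0]+.5)/4-.5+o,(p[1]+.5)/4-.5+100)
R,_=tri([C['b1'],C['b2']],[f((337,470),260),f((303,467),160)]); L,_=tri([C['b1'],C['b2']],[f((482,455),260),f((455,455),160)])
print(R*1000,L*1000)
ang=[]
for n,o,a,b in(('b1',260,(337,470),(482,455)),('b2',160,(303,467),(455,455))):
    e=plane(C[n],[f(a,o),f(b,o)],.025)[:,:2]; d=e[1]-e[0]; y=np.arctan2(-d[0],d[1]); u=np.array([np.cos(y),np.sin(y)]); print(n,np.degrees(y),np.linalg.norm(d)*1000,(e.mean(0)+.03*u)*1000)
```

```text
[625.24401391 -33.01055111  22.74192413] [623.46237522  15.30511896  15.18969007]
b1 6.399409713479614 46.51132437112851 [651.18266536  -6.79834743]
b2 5.0468432470778595 49.34533049083564 [652.37864906  -5.17544104]
```

Run:
```python
from h import *
S=dict(g1=(170,138,4),g2=(252,138,4),w2=(80,135,5))
y=np.radians(8.8);u=np.array([np.cos(y),np.sin(y)]);v=np.array([-u[1],u[0]])
D=dict(g1=[(490,120),(518,272),(275,158),(305,295)],g2=[(492,120),(512,273),(272,157),(297,295)],w2=[(487,177),(540,357),(220,218),(280,395)])
for n,ps in D.items():
    x0,y0,s=S[n]; P=plane(load(n)[0],[((a+.5)/s-.5+x0,(b+.5)/s-.5+y0) for a,b in ps],.022)[:,:2]
    print(n,'along 8,R',(P@v*1000).round(1),'across',(P@u*1000).round(1),'yaw',[round(np.degrees(np.arctan2(*(P[i+1]-P[i])[::-1])),1) for i in(0,2)])
pick(.652,-.006,np.pi/2+np.radians(5.3),.008,up=.12)
print(sense()["time_s"],sense()["force"])
```

```text
g1 along 8,R [-341.  -340.9 -412.9 -414. ] across [378.9 432.1 380.8 429.4] yaw [np.float64(8.9), np.float64(7.5)]
g2 along 8,R [-344.  -342.  -416.4 -415.1] across [378.3 432.2 379.8 429.1] yaw [np.float64(11.0), np.float64(10.3)]
w2 along 8,R [-341.  -341.6 -413.9 -415.3] across [382.3 432.7 382.4 432.8] yaw [np.float64(8.1), np.float64(7.2)]
pick open 0.0005 ff 32.90903738234192 tcp [ 0.658  -0.0076  0.0253]
lifted -0.0
33.45 [-0.03595995 -0.20979637  0.27243607]
```

Run:
```python
from h import *
grip(.085)
reach([.66,-.02,.22],quat(np.pi)); snap("wrist","b3"); print(sense()["time_s"],sense()["tool_pos"])
im=load('b3')[1]; cv2.imwrite('pics/xb3.png',np.clip(255*(im[60:280,190:450]/255.)**.6,0,255).astype('uint8').repeat(2,0).repeat(2,1))
```

```text
35.4667 [ 0.65963812 -0.01977308  0.2192114 ]
```

View pics/xb3.png

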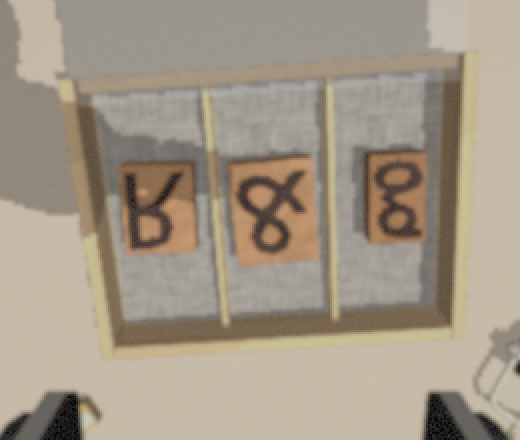

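Run:
```python
from h import *
c=load('b3')[0]
P=plane(c,[(a/2-.25+190,b/2-.25+60) for a,b in[(230,162),(310,157),(319,260),(238,266)]],.025)[:,:2]
m=P.mean(0); d=(P[2]+P[3]-P[0]-P[1]); e=P[1]+P[2]-P[0]-P[3]
print(m,np.degrees(np.arctan2(d[1],d[0])),np.degrees(np.arctan2(-e[0],e[1])),np.linalg.norm(d)/2,np.linalg.norm(e)/2)
yaw=(np.arctan2(d[1],d[0])+np.arctan2(-e[0],e[1]))/2
th=np.pi/2+yaw
reach([*m,.12],quat(th)); print(sense()["opening"], "guard",move_straight([*m,.008],speed=.1,threshold=8)); grip(0); pause(.2); s=sense(); print(s["opening"],s["finger_force"],s["tool_pos"])
move_straight([*m,.12],speed=.15); print(sense()["opening"],sense()["time_s"]); snap("wrist","hb")
```

```text
[ 0.65380006 -0.00683805] 5.277547948240084 4.025125918761856 0.06082922061616081 0.046310541689422
0.08505651575770905 guard False
0.05843896021185915 66.93267703056335 [ 0.65472384 -0.00704525  0.00916576]
0.05820832438171766 39.3917
```

Run:
```python
from h import *
y=np.radians(8.8);u=np.array([np.cos(y),np.sin(y)]);v=np.array([-u[1],u[0]]);p=u*.405-v*.378
q=quat(np.pi/2+y)
move_straight([*p,.12],q,speed=.25); move_straight([*p,.035],speed=.15); print("stop",move_straight([*p,.0055],speed=.04,threshold=6)); s=sense();print(s["tool_pos"],s["force"],s["opening"])
pause(.2); grip(.072); pause(.1); move_straight([*p,.12],speed=.15)
q=quat(np.pi)
for n,x in dict(p1=(.46,-.27,.22),p2=(.46,-.35,.22)).items(): reach(x,q); snap("wrist",n)
print(sense()["time_s"])
for n in('p1','p2'):
    c,im=load(n); h=cv2.cvtColor(im,cv2.COLOR_BGR2HSV); m=cv2.inRange(h,(5,110,60),(20,255,255)); m=cv2.morphologyEx(m,cv2.MORPH_CLOSE,np.ones((9,9)))
    for k in cv2.findContours(m,cv2.RETR_EXTERNAL,cv2.CHAIN_APPROX_NONE)[0]:
        if cv2.contourArea(k)>300:
            P=plane(c,k.reshape(-1,2),.022)[:,:2]; r=cv2.minAreaRect((P*1000).astype('float32')); a=np.array(r[0]); print(n,np.round(r[0],1),np.round(r[1],1),round(r[2],1),'across,along',round(a@u,1),round(a@v,1))
a=[np.clip(255*(load(n)[1][80:280,o:o+260]/255.)**.6,0,255).astype('uint8').repeat(3,0).repeat(3,1) for n,o in(('p1',140),('p2',200))]
cv2.imwrite('pics/xp.png',cv2.resize(np.vstack([x[:600] for x in a]),None,fx=.5,fy=.5,interpolation=cv2.INTER_AREA))
```

```text
stop True
[ 0.45757321 -0.31106014  0.00613284] [-0.57828952  1.79384754  4.7494049 ] 0.058430212009828536
45.5083
p1 [642.9  67.1] [65.6 34.9] 2.9 across,along 645.6 -32.1
p1 [659.4  84.1] [167.4  67.1] 1.5 across,along 664.5 -17.7
p1 [614.8 -86.1] [109.   58.7] 65.2 across,along 594.4 -179.2
p1 [455.1   6.8] [12.4 72.9] 3.9 across,along 450.8 -62.9
p1 [ 456.9 -309.7] [ 59.7 175.3] 10.4 across,along 404.1 -376.0
p2 [647.7  71.3] [52.6 40. ] 3.0 across,along 651.0 -28.6
p2 [698.2  30.1] [178.8 104.2] 36.0 across,along 694.6 -77.1
p2 [631.9 -74. ] [151.   67.5] 18.3 across,along 613.1 -169.8
p2 [456.3   3.4] [11.5 45.7] 2.8 across,along 451.4 -66.4
p2 [ 468.3 -372.5] [59.3 49.2] 9.1 across,along 405.8 -439.7
p2 [ 450.2 -250.3] [51.4 54. ] 8.4 across,along 406.6 -316.2
p2 [ 456.9 -311.6] [60.6 47. ] 10.0 across,along 403.8 -377.9
```

View pics/xp.png

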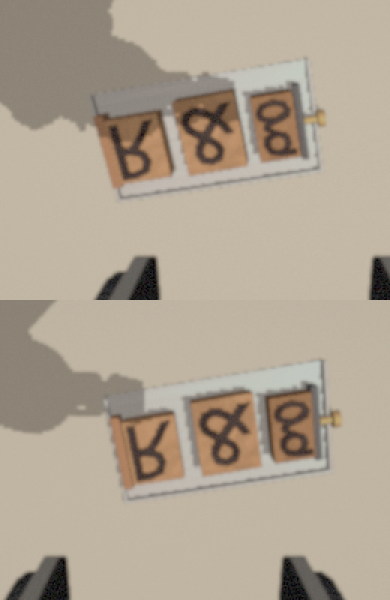

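Run:
```python
from h import *
yc=np.radians(3.8); u=np.array([np.cos(yc),np.sin(yc)]); p=np.load("lid.npy")[:2]; th=np.pi/2+yc
grip(.06); reach([*p,.12],quat(th)); print("guard",move_straight([*p,.041],speed=.1,threshold=8)); grip(0.0); pause(.1)
s=sense(); print(s["opening"],s["tool_pos"]); p0=s["tool_pos"][:2]
g=p+u*.148
print("stop",move_straight([*g,.041],speed=.1,threshold=15)); s=sense(); print(s["tool_pos"],s["force"],"travel",(s["tool_pos"][:2]-p0)@u)
pause(.1); x=s["tool_pos"]; grip(.05); move_straight([x[0],x[1],.14],speed=.2); grip(.085)
# where the things stand in the tray
reach([.42,.30,.26],quat(np.pi)); snap("wrist","t2"); print(sense()["time_s"])
```

```text
guard False
0.012405707568114878 [ 0.4480934  -0.01937681  0.04152679]
stop True
[ 0.5873685  -0.01035286  0.04162519] [-1.1247673   0.39780763  5.06265962] travel 0.1395669561764387
53.5
```

Run:
```python
from h import *
bx,by,lx,ly,yaw=np.load('home.npy')
pick(.468,.280,np.pi,.0125)
place(lx,ly,np.pi,.0055)
pick(.462,.392,np.pi+yaw,.0175)
place(bx,by,np.pi+yaw,.0108)
reach([.42,.10,.26],quat(np.pi)); c1,a1=snap("wrist","f1"); move_straight([.42,-.10,.26],speed=.25); c2,a2=snap("wrist","f2")
print(sense()["time_s"])
for n,o in(('f1','w1'),('f2','w2')):   # shift of dark blobs between start and now
    for nm,(x,y,w,h) in dict(w1=dict(loupe=(165,195,50,50),bottle=(248,185,58,60)),w2=dict(loupe=(312,195,46,50),bottle=(390,185,60,60)))[o].items():
        cs=[]
        for k in(o,n):
            g=cv2.cvtColor(load(k)[1],cv2.COLOR_BGR2GRAY)[y:y+h,x:x+w]; m=cv2.moments((g<60).astype('uint8'),True); cs.append((m['m10']/m['m00']+x,m['m01']/m['m00']+y,m['m00']))
        P=[plane(load(k)[0],c[:2],.02)[0] for k,c in zip((o,n),cs)]; print(o,nm,np.round(cs,1).tolist(),'shift mm',((P[1]-P[0])*1000).round(1)[:2])
    print(o,'mean diff case region',cv2.absdiff(load(n)[1],load(o)[1])[240:350,230:400].mean())
```

```text
pick open 0.0388 ff 60.94523699954152 tcp [0.4689 0.2805 0.0134]
lifted 0.0388
t 61.0333
pick open 0.0487 ff 63.8481333054915 tcp [0.463  0.3926 0.0189]
lifted 0.0485
t 69.4333
71.1667
w1 loupe [[191.8, 219.4, 694.0], [194.1, 220.3, 697.0]] shift mm [-0.   1.9]
w1 bottle [[275.9, 215.6, 1505.0], [277.8, 215.9, 1513.0]] shift mm [-0.8  1.3]
w1 mean diff case region 4.977718360071301
w2 loupe [[333.6, 219.5, 577.0], [336.2, 220.0, 567.0]] shift mm [0.1 2. ]
w2 bottle [[420.8, 216.2, 1667.0], [423.1, 216.1, 1668.0]] shift mm [-0.6  1.2]
w2 mean diff case region 5.779607843137255
```

```bash
python3 -c "
from rig import *
print(close_job())"
```

```text
the job is handed in; nothing more can be done
None
```

I handed the job in at about 71 s: the big block lies face up in the gap and the lid is back at its stop. The bottle and the magnifier stand within about 2 mm of their starting places; one early grasp of the block slipped off and was redone with no visible shift of the blocks, and the judge returned no verdict.

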